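# Unload the vial tray from under the sample changer's hood

## Task

First move the small amber jar that is blocking the sample changer's apron into the white spill tray, standing upright. Then draw the blue vial tray straight forward along the deck until it is clear of the overhanging hood, without forcing it against the hood, lift it out level and set it down gently, flat and fully home inside the green-rimmed nest. Drop or tip neither of them, and leave the two bottles, the beaker and the tip box standing where they are.

Things in the scene. Friction and masses are not known exactly. Their poses are not given: they have to be found in the camera images.
- tray_mid (a point): Centre of the loose blue vial tray (~0.35 kg), 32 mm above its underside. Plate 120 (x) x 84 (y) x 14 mm thick; own +x points to the rear end, which starts 35-60 mm deep under the hood. Amber vials, fixed in the tray, fill the rear half (own x 6 to 54 mm, y within 36) up to 42 mm above the underside. The front half is bare plate with a yellow grip bar.
- tray_bar (a point): Grip point of the tray's upright yellow bar, on the tray's front half: 50 mm above the tray's underside, 30 mm in front (-x) of the tray's centre, axes as the tray's. Bar 44 mm along x, 14 mm along y; it rises from the plate (14 mm) to 64 mm above the underside. Pinch across y from above.
- changer: Fixed sample changer; origin on the bench below the middle of the hood's lip edge, +x goes in under the hood, -x forward out of it. Flat deck 20 mm high, x -160 to 120 mm, y within 70; the tray rests on it between low rails (x -110 to 0, inner faces y = +-47, tops 32 mm high). Open apron before x = -110. The tray is clear of the lip when its centre is past x = -60 mm.
- hood: Fixed white hood over the rear of the changer's deck, same origin and axes as the changer: roof from x = 0 (the lip) to 120 mm, y within 70 mm, underside 68 mm and top 100 mm above the bench; side walls with inner faces at y = +-52 mm and a back wall at x = 100 mm. Open in front.
- nest: Fixed transfer nest, origin at the centre of its footprint on the bench, 148 mm (x) x 112 mm (y) outside. Grey floor 12 mm above the bench; green rim with its top 24 mm above the bench, 8 mm wide, leaving 132 mm (x) x 96 mm (y) inside for the tray, either end first.
- jar_mid (a point): Centre of the loose amber jar with a white cap (about 0.12 kg), half-way up: 35 mm above its underside. Upright round jar 42 mm in diameter and 70 mm tall, starting on the changer's deck in front of the tray.
- spill: Fixed white square spill tray, origin at the centre of its underside on the bench, 100 mm x 100 mm outside, walls 4 mm thick and 20 mm high, inner floor about 4 mm above the bench.
- solvent: Bystander: loose amber bottle with a black cap standing on the hood's roof, 50 mm in diameter, 110 mm tall, origin at the centre of its underside.
- wash: Bystander: loose clear bottle with a red cap standing on the bench just beyond the nest's +x end, 60 mm in diameter, 160 mm tall, origin at the centre of its underside.
- beaker: Bystander: loose glass beaker on the bench in the middle, 66 mm in diameter, 85 mm tall, origin at the centre of its underside.
- tipbox: Bystander: loose grey box with an orange lid on the bench just before the nest's -x end, 50 mm (x) x 80 mm (y) x 45 mm tall, origin at the centre of its underside.
There are look-alikes about, which are no part of the job. Leave any black look-alike of the part that bears jar_mid alone. There is more than one size of the part that bears tray_mid; the job needs the smaller.

How it is judged:
By the outcome, as a careful person would: the job done as asked, in the order asked, and still so for the second after the job is handed in, with the robot touching nothing.
It also fails if it takes over 62 s, if anything falls off the work surface, if the arm or the gripper's body presses on something with over 40 N, if the wrist force passes 120 N, or if a joint passes its speed limit or range.

## Robot

A 6-joint arm with a two-finger parallel gripper is mounted at the origin on the work surface. World frame = base frame: x ahead of the robot, y to its left, z up, the work surface at z = 0. Lengths are in m, angles in rad, forces in N, time in s.
With the tool pointing down it reaches from about 0.4 to 0.825 m from the base axis. Payload 7 kg.
Tool frame: the origin (TCP) lies at the very end of the fingers, on their centre line; the grasp point (between the pads) lies 19 mm behind it; y points along the fingers, x is the direction in which the jaws open and shut, and the axes are right-handed (so a half turn about y gives the same grasp; the last joint's range is limited). The gripper opens to 88 mm and grips with 3 to 60 N. Pads are 19 mm wide; open, the fingers measure 130 mm over their backs; the gripper's body (78 mm by 193 mm) begins 47 mm behind the grasp point.
Start: joints at [-0.833, 0.359, 0.012, 0, -1.224, -0.288], TCP at [0.293, -0.608, 0.227] pointing down, gripper open.
Joint ranges: [-3.07, 3.07], [-1.43, 2.12], [-1.02, 1.25], [-3.03, 1.67], [-3.05, -0], [-3.03, 3.03]. Speed limits (rad/s): [2.39, 2.39, 3.01, 3.14, 3.14, 3.14].

## Interface

Orientations are given as [roll, pitch, yaw] about the fixed x, y, z axes, in that order (R = Rz(yaw) Ry(pitch) Rx(roll)).
In Python, from station import arm gives the robot as it stands.
- The arm moves only by the tool move_arm, never from a script. Its arguments are lists of equal length, an entry for each row: "jaw": the closure, from 0 (fully open) to 1 (shut); "offset": the shift along the tool's x, y, z in m, a list of three; "roll": the turn about the tool's y in rad. In form: {"jaw": [jaw, ...], "offset": [[dx, dy, dz], ...], "roll": [roll, ...]}. A call has 1 to 5 rows; each row shifts and turns the commanded pose from where the row before left it, along the tool's axes as they then stand; what a row does not reach is not made up. A row lasts 1/8 s, in which the tool goes at most 62.5 mm and 10.7 degrees, less where a joint would pass 70% of its speed; a pose out of reach is approached as far as the arm can. A call is refused whole if a number of a shift passes 0.0625 or a number of a turn 0.188, either way. A call with a gripper value outside its range is refused whole. The fingers move at their own pace and stop on an object; "grip_force" is the grip in N (left out, the last holds). Time passes only in rows, so rows that do not move let the fingers close. It gives the time, the measured TCP pose, the force and the opening at its end, in the units of the state.
- arm.get_state(): the state, without advancing time (a new reading comes with each control period).
- arm.grab_frame(name): name is "scene" or "side" or "wrist"; returns a dict with "pixels" (400x640x3 uint8, blue, green, red), "fovy" (degrees; the focal length in pixels is half the picture's height over the tangent of half this angle, whatever the lens; pixels are square), "cx", "cy" (the principal point, pixels), "position" and "attitude" of the camera in the world; the wrist camera has in their place "hand_eye" (4x4, takes a point from camera to tool coordinates, whose origin is the TCP and whose axes are the tool frame's). Camera axes: x right, y down, z forward; pixel columns grow to the right and rows downward; lengths in m; the calibration is good to about 2 mm. A picture is of the moment at which its call begins: read the wrist's pose just before it. There is no depth.
- arm.job_done(): hands the job in, once; it reports no verdict.
Trained networks look in a picture, given as the dict that the camera call returned (one of the last four; its "shot" number tells which), for a name from the list of things; names that differ only in an ending like _2 or _b are one class to them, and where a whole thing is asked for, a point or a joint stands for the part that bears it (a point fixed in the world has none). Each returns a list of dicts, best first, with "p" (0 to 1); they miss things now and then, are a little off and sometimes report something else, mostly with a low value. They report only what shows in the picture. A call takes as long as a camera call. They do not tell look-alikes from the thing itself.
- arm.recognise(picture, thing): "position" ([x, y, z] in m, in world coordinates, good to about 4 mm: the middle of the surface that is visible of it).
- arm.landmark_of(picture, thing): "position" ([x, y, z] in m, in world coordinates, good to about 4 mm: a listed point, or the origin of a listed thing).
The state is a dict: "t": time; "q": joint angles; "qd": joint speeds; "joint_efforts": joint torques, N m; "eef_pos": TCP position; "ee_rot": TCP orientation; "force": force on the tool from outside, world axes, zero at the start; "moment": the same for the moment, N m; "width": finger opening in m.
Only numpy, scipy, OpenCV 4.12 (cv2) and the standard library are available. Lean on these libraries where they do the work, as an engineer would, in place of code of your own. Each camera call takes 0.05 s, during which the arm holds its last target.

## Working session

There is one attempt and no reset: what is moved stays moved. The work goes in short steps, Python scripts to look and compute and a tool call to move; the robot and the scene stay as the last step left them, time stands still between calls to the robot, and variables do not carry over. Pictures are saved under pics/ and viewed, and the job is handed in when it is done.

Besides the shell and the picture viewer there is one more tool, called after ">>>" in YAML: its name, and indented under it one key for each argument. move_arm: Moves the arm, as the interface text tells. Its arguments: {"type":"object","properties":{"jaw":{"type":"array","items":{"type":"number"}},"offset":{"type":"array","items":{"type":"array","items":{"type":"number"}}},"roll":{"type":"array","items":{"type":"number"}},"grip_force":{"type":"number"}},"required":["jaw","offset","roll"]}

```bash
mkdir -p pics; ls
python3 - <<'E'
from station import arm
import cv2,numpy as np
s=arm.get_state()
for k,v in s.items(): print(k,np.round(v,4))
for n in ["scene","side"]:
    f=arm.grab_frame(n); cv2.imwrite(f"pics/{n}0.png",f["pixels"]); print(n,f["fovy"],f["cx"],f["cy"],f["position"],f["attitude"],f["shot"])
    for t in ["tray_mid","tray_bar","changer","hood","nest","jar_mid","spill","solvent","wash","beaker","tipbox"]:
        for d in arm.landmark_of(f,t): print(t,round(d["p"],2),np.round(d["position"],3))
E
```

```text
pics
t 0.0
q [-8.3290e-01  3.5940e-01  1.1100e-02 -3.0000e-04 -1.2241e+00 -2.8810e-01]
qd [ 0.0015 -0.0012  0.0013 -0.0005  0.0016  0.0005]
joint_efforts [ 6.00000e-04 -5.82720e+01  2.93069e+01  6.99760e+00  6.80000e-03
 -2.00000e-04]
eef_pos [ 0.2933 -0.6074  0.2256]
ee_rot [-1.5707e+00 -1.6000e-03  2.0205e+00]
force [-0.3543  0.437  -0.8068]
moment [ 0.0136 -0.0058 -0.0269]
width 0.0874
scene 43.12517647697477 317.3369642058026 204.6133397684987 [1.24539092 0.32434702 0.83239367] [-2.32206519  0.00651628  1.95588214] 1
tray_mid 0.56 [0.249 0.299 0.042]
tray_bar 0.74 [0.22  0.319 0.068]
tray_bar 0.63 [0.596 0.253 0.066]
changer 0.95 [0.626 0.249 0.002]
changer 0.32 [0.592 0.254 0.066]
hood 0.78 [0.625 0.254 0.002]
hood 0.53 [0.487 0.01  0.   ]
nest 0.6 [ 0.575 -0.218  0.002]
jar_mid 0.97 [0.402 0.259 0.036]
jar_mid 0.81 [0.404 0.368 0.03 ]
jar_mid 0.56 [0.5   0.283 0.059]
spill 0.65 [0.486 0.011 0.003]
solvent 0.59 [0.708 0.263 0.103]
wash 0.95 [ 0.713 -0.211  0.004]
beaker 0.62 [ 0.653  0.012 -0.001]
tipbox 0.91 [ 0.445 -0.247 -0.002]
side 46.66702922580106 320.3607561560013 200.8927191532185 [0.00895161 0.93034236 0.78963888] [-2.15041317 -0.0181267  -2.63089153] 2
tray_mid 0.97 [0.254 0.292 0.042]
tray_mid 0.83 [0.625 0.249 0.052]
tray_bar 0.77 [0.224 0.324 0.068]
tray_bar 0.59 [0.597 0.247 0.068]
changer 0.81 [ 0.626  0.253 -0.006]
nest 0.93 [ 0.57  -0.212  0.   ]
nest 0.24 [ 0.626  0.252 -0.004]
jar_mid 0.89 [0.404 0.262 0.033]
jar_mid 0.84 [0.5   0.282 0.055]
spill 0.98 [ 0.484  0.015 -0.001]
solvent 0.62 [0.709 0.266 0.1  ]
wash 0.61 [ 0.711 -0.212  0.   ]
beaker 0.6 [ 0.653  0.014 -0.003]
tipbox 0.78 [ 0.436 -0.248  0.004]
```

View pics/scene0.png

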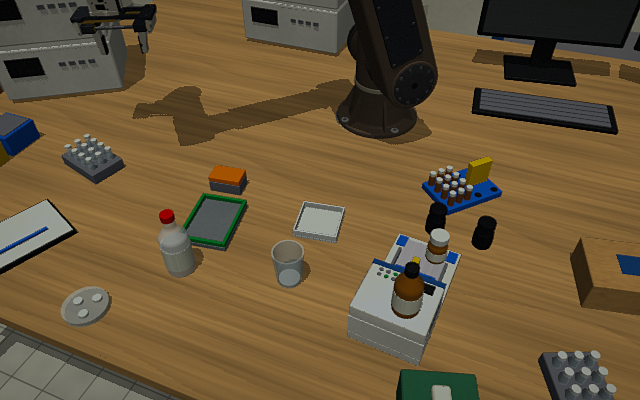

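View pics/side0.png

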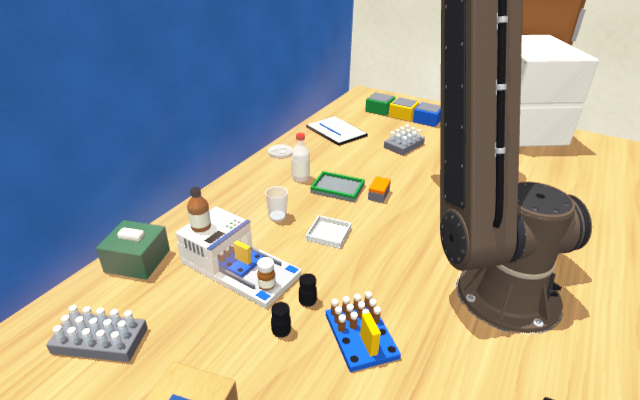

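```bash
cat > h.py <<'E'
import cv2,numpy as np
from scipy.spatial.transform import Rotation as R
def K(f): 
    F=200/np.tan(np.radians(f["fovy"])/2); return np.array([[F,0,f["cx"]],[0,F,f["cy"]],[0,0,1]])
def pose(f,st=None):
    if "position" in f: return np.array(f["position"]),R.from_euler('xyz',f["attitude"]).as_matrix()
    T=np.eye(4);T[:3,:3]=R.from_euler('xyz',st["ee_rot"]).as_matrix();T[:3,3]=st["eef_pos"]
    M=T@np.array(f["hand_eye"]); return M[:3,3],M[:3,:3]
def proj(f,P,st=None):
    p,r=pose(f,st); c=(np.atleast_2d(P)-p)@r; u=c@K(f).T; return u[:,:2]/u[:,2:]
def ray(f,uv,z,st=None):
    p,r=pose(f,st); d=r@np.linalg.inv(K(f))@np.array([uv[0],uv[1],1.]); return p+d*(z-p[2])/d[2]
def crop(f,x0,y0,w,h,s,name):
    cv2.imwrite(name,cv2.resize(f["pixels"][y0:y0+h,x0:x0+w],None,fx=s,fy=s,interpolation=cv2.INTER_CUBIC))
E
python3 - <<'E'
from h import *
from station import arm
for n,b in [("scene",(340,170,160,120)),("side",(165,170,160,120))]:
    f=arm.grab_frame(n); crop(f,*b,5,f"pics/{n}_c.png")
E
```

```text
(no output)
```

View pics/scene_c.png

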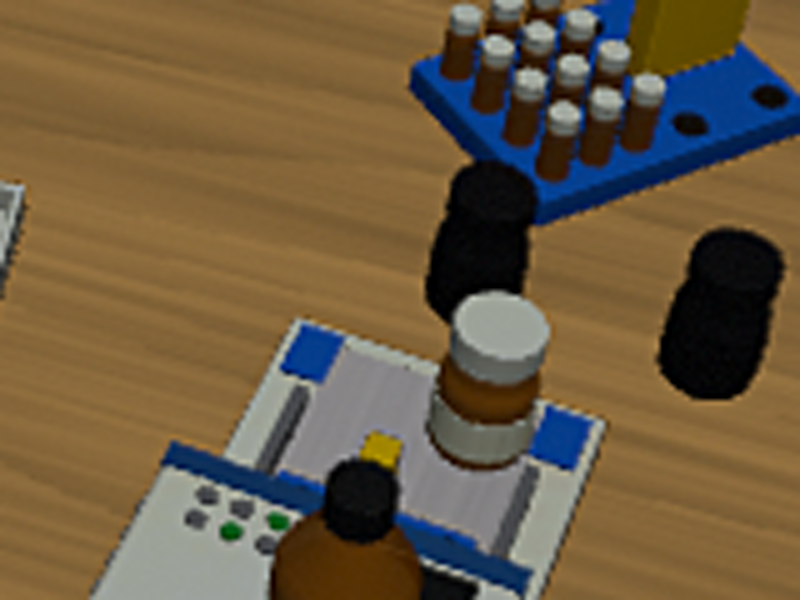

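View pics/side_c.png

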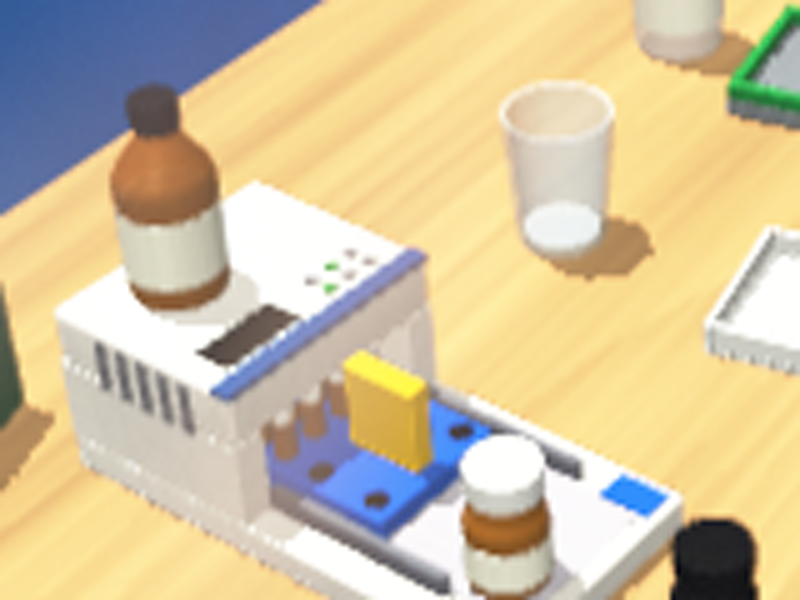

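```bash
python3 - <<'E'
from h import *
from station import arm
a=arm.grab_frame("scene"); b=arm.grab_frame("side")
g=lambda f,uv,z:np.round(ray(f,uv,z),4)
print("scene deck",g(a,(400,234.4),.02),g(a,(460.8,254.4),.02)); print("lip",g(a,(374.4,259),.1),g(a,(445.6,287),.1))
print("side deck",g(b,(301,270),.02)); print("lip",g(b,(250,221),.1),g(b,(208,248.4),.1))
for th in (0,.05,.1,.15):
    c,s=np.cos(th),np.sin(th)
    P=np.array([[-.16,.07,.02],[-.16,-.07,.02],[0,.07,.1],[0,-.07,.1]]); Q=P.copy();Q[:,0]=.626+c*P[:,0]-s*P[:,1];Q[:,1]=.251+s*P[:,0]+c*P[:,1]
    print(th,np.round(Q[:,:2],3).tolist())
# nest, spill and rest: recognise
E
python3 - <<'E'
from h import *
from station import arm
for n,b in [("scene",(175,150,180,140)),("side",(260,130,140,130))]:
    f=arm.grab_frame(n); crop(f,*b,4.4,f"pics/{n}_n.png")
E
```

```text
scene deck [0.4632 0.1986 0.02  ] [0.4723 0.3338 0.02  ]
lip [0.6207 0.1829 0.1   ] [0.6367 0.3218 0.1   ]
side deck [0.4605 0.1936 0.02  ]
lip [0.6208 0.1777 0.1   ] [0.6393 0.316  0.1   ]
0 [[0.466, 0.321], [0.466, 0.181], [0.626, 0.321], [0.626, 0.181]]
0.05 [[0.463, 0.313], [0.47, 0.173], [0.623, 0.321], [0.629, 0.181]]
0.1 [[0.46, 0.305], [0.474, 0.165], [0.619, 0.321], [0.633, 0.181]]
0.15 [[0.457, 0.296], [0.478, 0.158], [0.616, 0.32], [0.636, 0.182]]
```

View pics/scene_n.png

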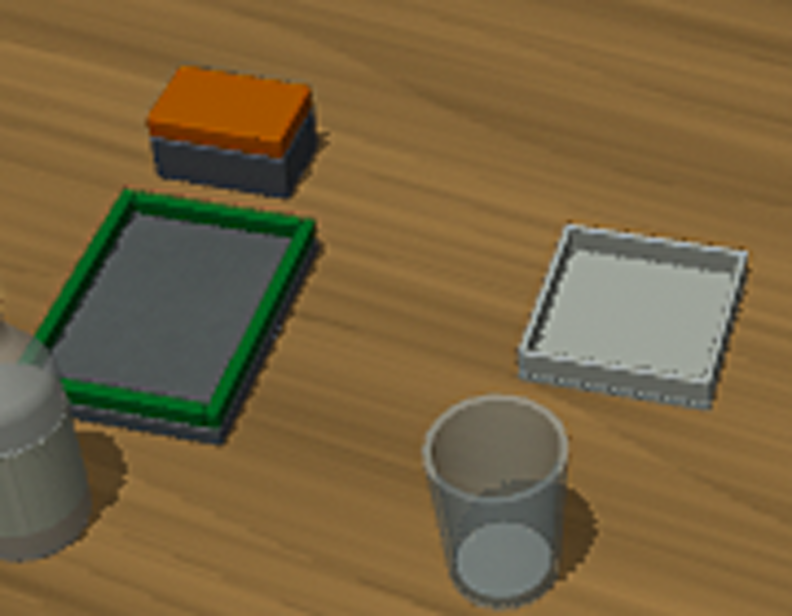

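View pics/side_n.png

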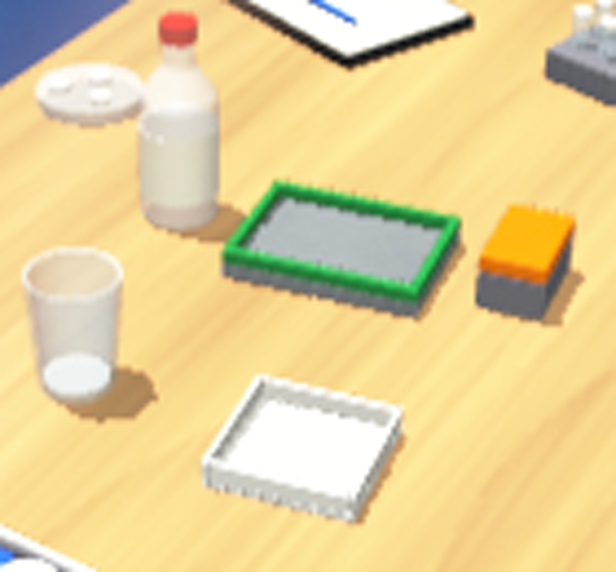

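Run:
```python
from h import *
from station import arm
a=arm.grab_frame("scene"); b=arm.grab_frame("side")
g=lambda f,uv,z,o:print(np.round(ray(f,(uv[0]/4.4+o[0],uv[1]/4.4+o[1]),z),4))
for uv in [(128,190),(316,221),(214,424)]: g(a,uv,.024,(175,150))
print('side')
for uv in [(278,184),(462,216),(418,298),(224,260)]: g(b,uv,.024,(260,130))
print('spill')
for uv in [(569,226),(747,251),(713,384),(520,355)]: g(a,uv,.02,(175,150))
for uv in [(260,377),(402,405),(354,505),(206,462)]: g(b,uv,.02,(260,130))
st=arm.get_state(); print(R.from_euler('xyz',st["ee_rot"]).as_matrix().round(3))
f=arm.grab_frame("wrist"); print(np.round(f["hand_eye"],3),f["fovy"])
```

```text
[ 0.5084 -0.2738  0.024 ]
[ 0.4927 -0.1664  0.024 ]
[ 0.6418 -0.1437  0.024 ]
side
[ 0.6471 -0.2563  0.024 ]
[ 0.507  -0.2848  0.024 ]
[ 0.4863 -0.1667  0.024 ]
[ 0.6271 -0.1407  0.024 ]
spill
[ 0.4422 -0.0402  0.02  ]
[0.4253 0.0555 0.02  ]
[0.5227 0.0725 0.02  ]
[ 0.54   -0.0254  0.02  ]
[ 0.5366 -0.0324  0.02  ]
[ 0.4423 -0.0518  0.02  ]
[0.4219 0.0557 0.02  ]
[0.5203 0.0645 0.02  ]
[[-0.435 -0.    -0.901]
 [ 0.901  0.    -0.435]
 [ 0.    -1.     0.   ]]
[[ 1.    -0.001 -0.    -0.   ]
 [-0.    -0.299  0.954 -0.159]
 [-0.001 -0.954 -0.299  0.081]
 [ 0.     0.     0.     1.   ]] 62.606814804173744
```

>>> move_arm:
  jaw: [0,0,0,0,0]
  offset:
    - [0.035,-0.003,-0.046]
    - [0.035,-0.003,-0.046]
    - [0.035,-0.003,-0.046]
    - [0.035,-0.003,-0.046]
    - [0.035,-0.003,-0.046]
  roll: [0,0,0,0,0]

```text
t: 2.28
eef_pos: [0.4251, -0.3486, 0.242]
ee_rot: [-1.571, 0.001, 2.021]
force: [0.4, -1.2, 0.5]
width: 0.0877
```

>>> move_arm:
  jaw: [0,0,0,0,0]
  offset:
    - [0.035,-0.003,-0.046]
    - [0.035,-0.003,-0.046]
    - [0.035,-0.003,-0.046]
    - [0,0,0]
    - [0,0,0]
  roll: [0,0,0,0.15,0.15]

```text
t: 2.9
eef_pos: [0.5036, -0.1946, 0.2507]
ee_rot: [-1.571, 0.0, 1.718]
force: [-0.3, -0.7, -0.1]
width: 0.0876
```

```bash
cat >> h.py <<'E'
def look(name,things=()):
    from station import arm
    st=arm.get_state(); f=arm.grab_frame("wrist"); cv2.imwrite(f"pics/{name}.png",f["pixels"])
    r=R.from_euler('xyz',st["ee_rot"]).as_matrix()
    print("t",st["t"],"tcp",np.round(st["eef_pos"],4),"xang",round(np.arctan2(r[1,0],r[0,0]),4),"yaxis",r[:,1].round(3),"w",st["width"])
    for t in things:
        for d in arm.landmark_of(f,t): print(t,round(d["p"],2),np.round(d["position"],4))
    return f,st
def go(x,y,z,ang,cmd=None):
    from station import arm
    st=arm.get_state(); r=R.from_euler('xyz',st["ee_rot"]).as_matrix(); p=np.array(st["eef_pos"])
    d=r.T@(np.array([x,y,z])-p); a=np.arctan2(r[1,0],r[0,0])
    print("t",round(st["t"],2),"tool shift",np.round(d,4),"norm",round(np.linalg.norm(d),3),"roll",round(a-ang,3),"force",np.round(st["force"],1),"w",st["width"])
E
python3 - <<'E'
from h import *
look("w1",["nest","tipbox","wash","spill","beaker"])
E
```

```text
t 2.9 tcp [ 0.5036 -0.1946  0.2507] xang 1.7178 yaxis [ 0.  0. -1.] w 0.08763405306780528
nest 0.58 [ 0.5682 -0.2139  0.0021]
tipbox 0.94 [ 0.4476 -0.2497 -0.0008]
wash 0.88 [ 7.104e-01 -2.144e-01  2.000e-04]
spill 0.73 [0.4805 0.008  0.0047]
```

View pics/w1.png

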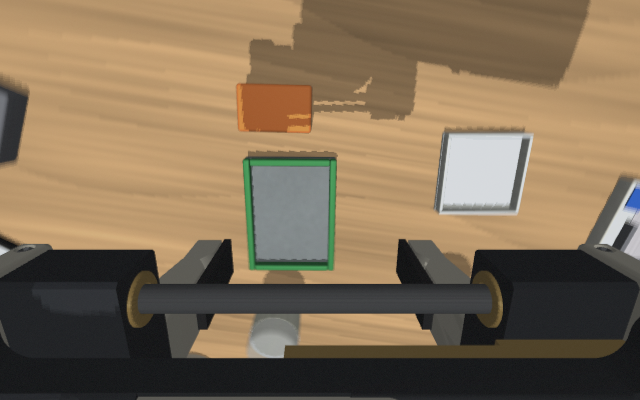

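```bash
cat >> h.py <<'E'
def rectfit(mask,f,st,z,x0=None):
    n,l,s,c=cv2.connectedComponentsWithStats(mask.astype(np.uint8)); i=1+np.argmax(s[1:,4])
    ys,xs=np.where(l==i); P=np.array([ray(f,(u+0.,v+0.),z,st)[:2] for u,v in zip(xs,ys)]).astype(np.float32)
    (cx,cy),(w,h),a=cv2.minAreaRect(P*1000); print("bbox px",s[i],"centre",round(cx/1000,4),round(cy/1000,4),"size",round(w,1),round(h,1),"ang rad",round(np.radians(a),4),"or",round(np.radians(a-90),4))
E
python3 - <<'E'
from h import *
from station import arm
st=arm.get_state(); f=arm.grab_frame("wrist")
hsv=cv2.cvtColor(f["pixels"],cv2.COLOR_BGR2HSV); H,S,V=cv2.split(hsv)
m=(H>45)&(H<80)&(S>90)
m[:, :240]=0; m[:,345:]=0; m[:150]=0; m[275:]=0
# fill to hull
rectfit(m,f,st,.024)
m2=(S<40)&(V>130); m2[:, :425]=0; m2[:,545:]=0; m2[:120]=0;m2[225:]=0
rectfit(m2,f,st,.02)
print(ray(f,(275,107),.045,st), ray(f,(485,172),.004,st))
E
```

```text
bbox px [ 244  159   93  112 2637] centre 0.5716 -0.2149 size 148.1 111.2 ang rad 0.1502 or -1.4206
bbox px [ 440  133   95   81 5838] centre 0.4824 0.0109 size 99.5 99.8 ang rad 0.1532 or -1.4176
[ 0.44100932 -0.24823409  0.045     ] [0.48178005 0.01832516 0.004     ]
```

>>> move_arm:
  jaw: [0,0,0,0,0]
  offset:
    - [0.057,0,-0.0067]
    - [0.057,0,-0.0067]
    - [0.057,0,-0.0067]
    - [0.057,0,-0.0067]
    - [0.057,0,-0.0067]
  roll: [0,0,0,0,0]

```text
t: 3.88
eef_pos: [0.4935, 0.0927, 0.2509]
ee_rot: [-1.572, -0.0, 1.722]
force: [0.2, 0.2, 0.4]
width: 0.0879
```

>>> move_arm:
  jaw: [0,0,0,0,0]
  offset:
    - [0.057,0,-0.0067]
    - [0.057,0,-0.0067]
    - [0.057,0,-0.0067]
    - [0,0,0]
    - [0,0,0]
  roll: [0,0,0,0.12,0.12]

```text
t: 4.5
eef_pos: [0.4879, 0.2639, 0.2502]
ee_rot: [-1.57, 0.001, 1.479]
force: [0.4, -0.8, -0.2]
width: 0.088
```

Run:
```python
from h import *
look("w2",["jar_mid","tray_mid","tray_bar","changer","hood"])
```

```text
t 4.5 tcp [0.4879 0.2639 0.2502] xang 1.4793 yaxis [-0.    -0.001 -1.   ] w 0.08802219391160429
jar_mid 0.82 [0.5048 0.284  0.0553]
jar_mid 0.79 [0.4035 0.2579 0.0347]
jar_mid 0.59 [0.4035 0.3627 0.0379]
jar_mid 0.28 [0.5934 0.2494 0.0723]
tray_mid 0.92 [0.6203 0.2554 0.0519]
tray_bar 0.78 [0.594  0.2546 0.072 ]
```

View pics/w2.png

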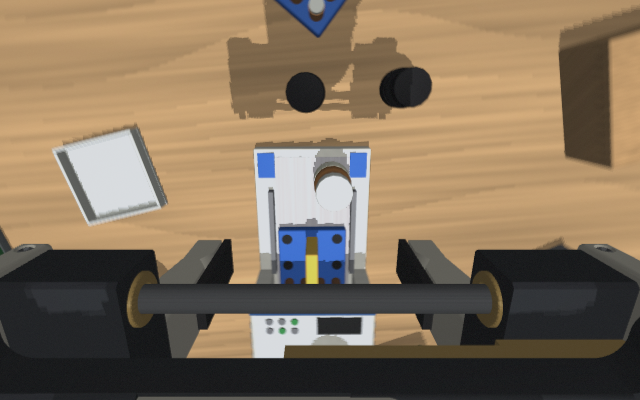

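Run:
```python
from h import *
from station import arm
st=arm.get_state(); f=arm.grab_frame("wrist")
crop(f,240,135,150,160,3.75,"pics/w2c.png")
```

```text
(no output)
```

View pics/w2c.png

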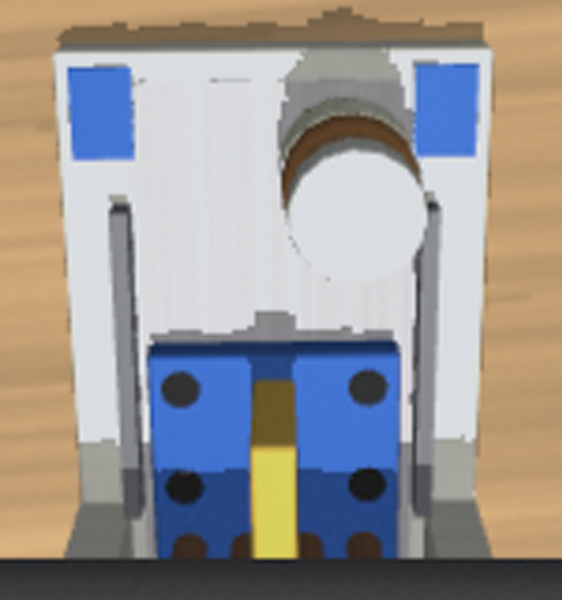

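Run:
```python
from h import *
from station import arm
st=arm.get_state(); f=arm.grab_frame("wrist")
g=lambda uv,z:ray(f,(uv[0]/3.75+240-.37,uv[1]/3.75+135-.37),z,st)[:2]
A,B=g((54,50),.02),g((493,48),.02); print("deck front",A,B,np.linalg.norm(A-B), "yaw",np.arctan2(-(B-A)[0],(B-A)[1]))
L=g((54,50),.02),g((80,440),.02); Rr=g((493,48),.02),g((474,440),.02)
for q in (L,Rr): d=q[1]-q[0]; print("side yaw",np.arctan2(d[1],d[0]))
A,B=g((150,354),.034),g((398,354),.034);print("tray front",A,B,np.linalg.norm(A-B),"yaw",np.arctan2(-(B-A)[0],(B-A)[1]))
A,B=g((251,446),.084),g((297,446),.084);print("bar front top",A,B,np.linalg.norm(A-B))
A,B=g((253,555),.084),g((297,555),.084);print("bar further",A,B)
print("cap",g((357,212),.09), g((357+68,212),.09),g((357,280),.09),g((357,143),.09))
```

```text
deck front [0.46036212 0.19331324] [0.47215783 0.33159921] 0.13878814388312502 yaw -0.08509340927551358
side yaw -0.07796345505382932
side yaw -0.08657082767587698
tray front [0.56045932 0.21310506] [0.5677597  0.29440774] 0.08162977641013616 yaw -0.08955254101926206
bar front top [0.5715741  0.24658379] [0.57277671 0.25998179] 0.013451864770151705
bar further [0.60778812 0.24367208] [0.6089726  0.25687401]
cap [0.50151489 0.28228843] [0.50315809 0.30057885] [0.52092049 0.28090656] [0.48249379 0.28364293]
```

Run:
```python
from h import *
go(.5017,.2823,.045,1.4847)
```

```text
t 4.9 tool shift [ 0.0205  0.2057 -0.0117] norm 0.207 roll -0.003 force [-0.8 -0.4 -0.4] w 0.08722741771475548
```

>>> move_arm:
  jaw: [0,0,0,0,0]
  offset:
    - [0.0205,0.04,-0.0117]
    - [0,0.05,0]
    - [0,0.05,0]
    - [0,0.04,0]
    - [0,0.0255,0]
  roll: [0,0,0,0,0]
  grip_force: 15

```text
t: 5.52
eef_pos: [0.501, 0.2817, 0.043]
ee_rot: [-1.569, 0.002, 1.481]
force: [0.6, 0.3, 0.4]
width: 0.0876
```

Run:
```python
from h import *
from station import arm
go(.5017,.2823,.045,1.4847)
for n,b in [("scene",(340,130,200,150)),("side",(165,170,200,150))]:
    f=arm.grab_frame(n); crop(f,*b,4,f"pics/{n}_j.png")
```

```text
t 5.53 tool shift [ 0.0007 -0.002  -0.0006] norm 0.002 roll -0.003 force [0.6 0.3 0.4] w 0.08756637944649293
```

View pics/side_j.png

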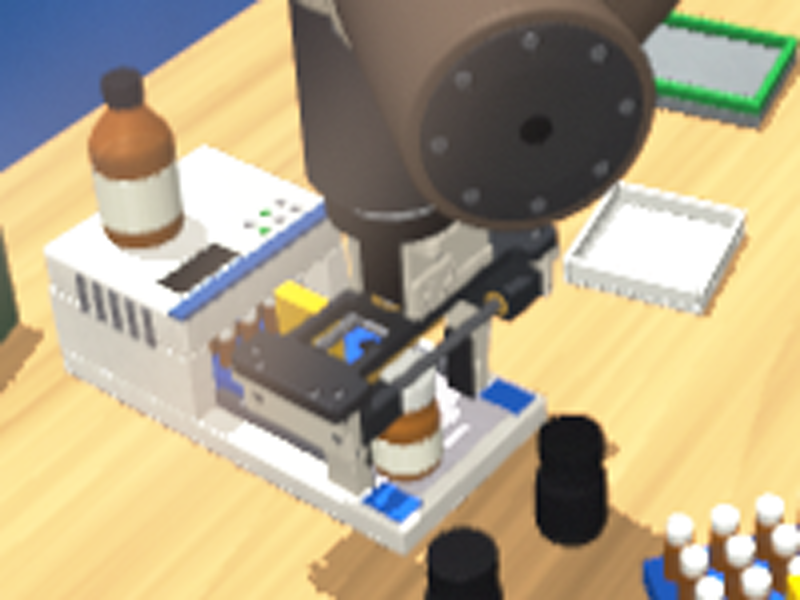

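>>> move_arm:
  jaw: [0.4,0.7,1,1,1]
  offset:
    - [0,0,0]
    - [0,0,0]
    - [0,0,0]
    - [0,0,0]
    - [0,0,0]
  roll: [0,0,0,0,0]
  grip_force: 15

```text
t: 6.25
eef_pos: [0.5017, 0.2827, 0.0454]
ee_rot: [-1.571, -0.001, 1.481]
force: [-0.9, -0.3, 0.2]
width: 0.0434
```

>>> move_arm:
  jaw: [1,1,1,1,1]
  offset:
    - [0,0,0]
    - [0,-0.01,0]
    - [0,-0.03,0]
    - [0,-0.04,0]
    - [0,-0.035,0]
  roll: [0,0,0,0,0]

```text
t: 6.88
eef_pos: [0.5015, 0.2825, 0.1619]
ee_rot: [-1.571, -0.0, 1.481]
force: [-0.1, 0.7, -1.7]
width: 0.0413
```

Run:
```python
from h import *
look("w3",["jar_mid"])
go(.4824,.0109,.158,1.4847)
```

```text
t 6.875 tcp [0.5015 0.2825 0.1619] xang 1.4807 yaxis [ 0.  0. -1.] w 0.04126691988257309
jar_mid 0.93 [0.4023 0.3603 0.0373]
t 6.97 tool shift [-0.274   0.0055 -0.0034] norm 0.274 roll -0.003 force [ 0.5  0.4 -1.1] w 0.04143924038745916
```

View pics/w3.png

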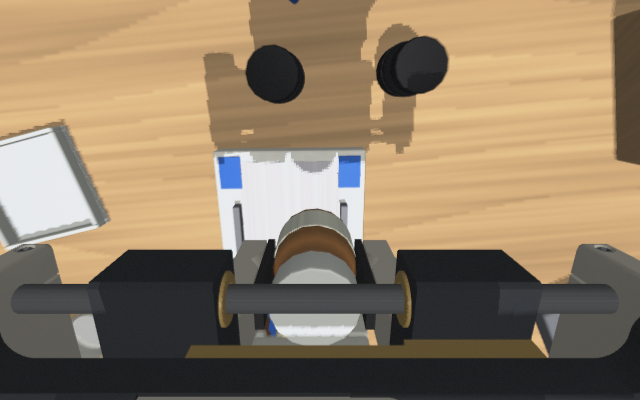

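>>> move_arm:
  jaw: [1,1,1,1,1]
  offset:
    - [-0.04,0,0]
    - [-0.055,0,-0.001]
    - [-0.055,0,-0.001]
    - [-0.055,0,-0.001]
    - [-0.045,0,0]
  roll: [0,0,0,0,0]

```text
t: 7.6
eef_pos: [0.4811, 0.0314, 0.16]
ee_rot: [-1.57, 0.0, 1.48]
force: [0.5, -0.4, -1.3]
width: 0.0415
```

>>> move_arm:
  jaw: [1,1,1,1,1]
  offset:
    - [-0.024,0,0]
    - [0,0,0]
    - [0,0.04,0]
    - [0,0.04,0]
    - [0,0.02,0]
  roll: [0,0,0,0,0]

```text
t: 8.22
eef_pos: [0.4788, 0.0097, 0.0581]
ee_rot: [-1.568, 0.001, 1.481]
force: [0.3, 0.3, -1.5]
width: 0.0414
```

Run:
```python
from h import *
look("w4",["jar_mid"])
go(.4824,.0109,.029,1.4847)
```

```text
t 8.225 tcp [0.4788 0.0097 0.0581] xang 1.4808 yaxis [-0.003 -0.001 -1.   ] w 0.041434552773252795
jar_mid 0.91 [0.4813 0.0095 0.0664]
t 8.32 tool shift [ 0.0019  0.0289 -0.0041] norm 0.029 roll -0.004 force [ 0.5 -0.2 -0.5] w 0.041419223380638984
```

View pics/w4.png

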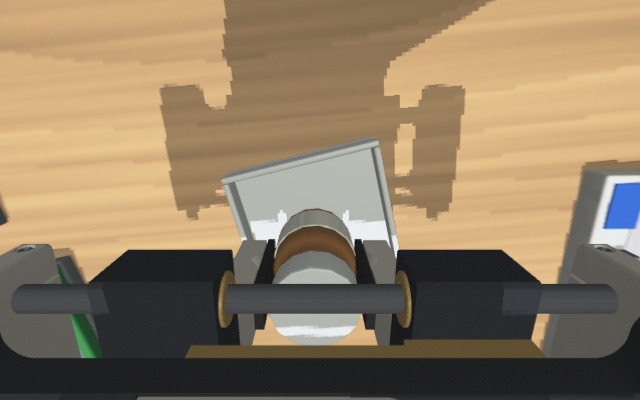

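>>> move_arm:
  jaw: [1,1,1,1,1]
  offset:
    - [0.002,0.012,-0.004]
    - [0,0.008,0]
    - [0,0.005,0]
    - [0,0.002,0]
    - [0,0,0]
  roll: [0,0,0,0,0]

```text
t: 8.95
eef_pos: [0.4841, 0.011, 0.0332]
ee_rot: [-1.571, -0.0, 1.481]
force: [0.2, 0.5, -1.5]
width: 0.0412
```

>>> move_arm:
  jaw: [1,1,1,1]
  offset:
    - [0,0.0015,0]
    - [0,0.0015,0]
    - [0,0.001,0]
    - [0,0,0]
  roll: [0,0,0,0]

```text
t: 9.45
eef_pos: [0.4841, 0.011, 0.0293]
ee_rot: [-1.571, 0.0, 1.481]
force: [-2.3, -0.2, 3.5]
width: 0.0413
```

>>> move_arm:
  jaw: [0.5,0.42,0.3,0.2,0.2]
  offset:
    - [0,0,0]
    - [0,0,0]
    - [0,0,0]
    - [0,0,0]
    - [0,-0.01,0]
  roll: [0,0,0,0,0]

```text
t: 10.07
eef_pos: [0.4834, 0.0108, 0.0388]
ee_rot: [-1.569, 0.001, 1.481]
force: [0.1, 1.0, 0.1]
width: 0.0692
```

>>> move_arm:
  jaw: [0.2,0.1,0,0,0]
  offset:
    - [0,-0.03,0]
    - [0,-0.05,0]
    - [0,-0.05,0]
    - [0,-0.04,0]
    - [0,0,0]
  roll: [0,0,0,0,0]

```text
t: 10.7
eef_pos: [0.4858, 0.0115, 0.2133]
ee_rot: [-1.578, -0.003, 1.481]
force: [-1.1, 0.3, -0.5]
width: 0.0875
```

Run:
```python
from h import *
look("w5",["jar_mid"])
go(.50,.2592,.24,1.4847)
```

```text
t 10.7 tcp [0.4858 0.0115 0.2133] xang 1.481 yaxis [ 0.007  0.002 -1.   ] w 0.08749069631205504
jar_mid 0.96 [0.485  0.0088 0.0413]
jar_mid 0.59 [0.4014 0.2586 0.0353]
t 10.8 tool shift [ 0.2486 -0.0302  0.0063] norm 0.251 roll -0.004 force [ 0.6  0.7 -0.9] w 0.08776628793627392
```

View pics/w5.png

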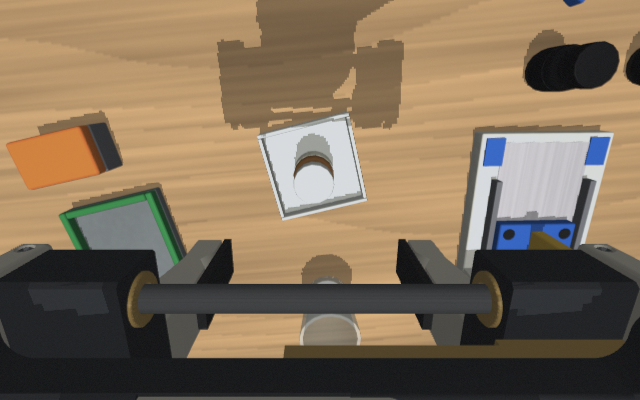

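>>> move_arm:
  jaw: [0,0,0,0,0]
  offset:
    - [0.05,0.004,-0.006]
    - [0.05,0.004,-0.006]
    - [0.05,0.004,-0.006]
    - [0.05,0.004,-0.006]
    - [0.048,0.004,-0.006]
  roll: [0,0,0,0,0]

```text
t: 11.42
eef_pos: [0.5357, 0.2565, 0.1874]
ee_rot: [-1.569, 0.002, 1.481]
force: [0.5, 0.7, -1.2]
width: 0.0874
```

>>> move_arm:
  jaw: [0,0,0]
  offset:
    - [0,0.01,0]
    - [0,0.01,0]
    - [0,0,0]
  roll: [0,0,0]

```text
t: 11.8
eef_pos: [0.5353, 0.2538, 0.1676]
ee_rot: [-1.569, 0.002, 1.48]
force: [0.6, -0.7, -0.2]
width: 0.0879
```

Run:
```python
from h import *
f,st=look("w6",["tray_bar","tray_mid"])
crop(f,200,100,240,200,3,"pics/w6c.png")
```

```text
t 11.8 tcp [0.5353 0.2538 0.1676] xang 1.4797 yaxis [-0.002 -0.002 -1.   ] w 0.0879278776593544
tray_bar 0.65 [0.4791 0.0085 0.003 ]
tray_bar 0.56 [0.5937 0.2502 0.07  ]
tray_mid 0.97 [0.6189 0.2534 0.0484]
```

View pics/w6c.png

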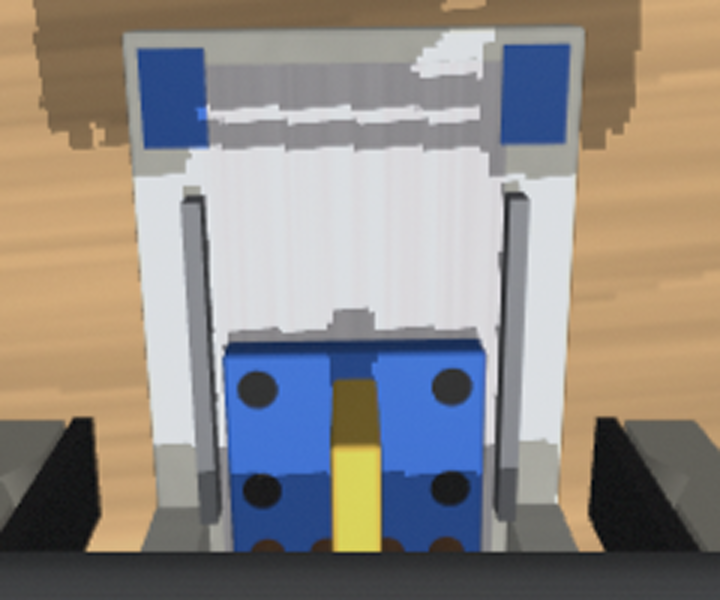

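Run:
```python
from h import *
from station import arm
st=arm.get_state(); f=arm.grab_frame("wrist")
g=lambda uv,z:ray(f,(uv[0]/3+200-.33,uv[1]/3+100-.33),z,st)[:2]
A,B=g((124,32),.02),g((584,28),.02); print("deck front",A,B,np.linalg.norm(A-B), "yaw",np.arctan2(-(B-A)[0],(B-A)[1]))
A,B=g((226,354),.034),g((485,352),.034);print("tray front",A,B,np.linalg.norm(A-B),"yaw",np.arctan2(-(B-A)[0],(B-A)[1]))
A,B=g((332,445),.084),g((381,445),.084);print("bar front top",A,B,np.linalg.norm(A-B))
C,D=g((333,545),.084),g((381,545),.084);print("bar further",C,D); 
for d in(C-A,D-B): print(np.arctan2(d[1],d[0]))
go(.5935,.2512,.051,1.4847)
```

```text
deck front [0.46250659 0.19430285] [0.47412523 0.33295917] 0.1391422534127158 yaw -0.08359926766853666
tray front [0.56350441 0.21403993] [0.57041005 0.29637385] 0.08262301091904746 yaw -0.08367772328075798
bar front top [0.57416707 0.24759937] [0.57539486 0.26092247] 0.013379550009817985
bar further [0.60513601 0.24491056] [0.60637991 0.25841298]
-0.08660553391475796
-0.08081392558806197
t 12.0 tool shift [ 0.0015  0.1188 -0.057 ] norm 0.132 roll -0.005 force [-0.1  0.5  0.6] w 0.08766710923448125
```

>>> move_arm:
  jaw: [0,0,0,0,0]
  offset:
    - [0.001,0,-0.03]
    - [0.001,0,-0.028]
    - [0,0.03,0]
    - [0,0.03,0]
    - [0,0.02,0]
  roll: [-0.004,-0.003,0,0,0]
  grip_force: 40

```text
t: 12.62
eef_pos: [0.594, 0.2516, 0.0882]
ee_rot: [-1.57, 0.0, 1.487]
force: [0.2, 0.6, 0.2]
width: 0.0878
```

Run:
```python
from h import *
f,st=look("w7")
go(.595,.252,.051,1.487)
from station import arm
f=arm.grab_frame("side"); crop(f,165,170,160,120,5,f"pics/side_t.png")
```

```text
t 12.625 tcp [0.594  0.2516 0.0882] xang 1.4868 yaxis [-0. -0. -1.] w 0.0877578627626849
t 12.68 tool shift [ 0.0013  0.0347 -0.0021] norm 0.035 roll -0.001 force [-1.4 -0.3 -3. ] w 0.08729134369558146
```

View pics/side_t.png

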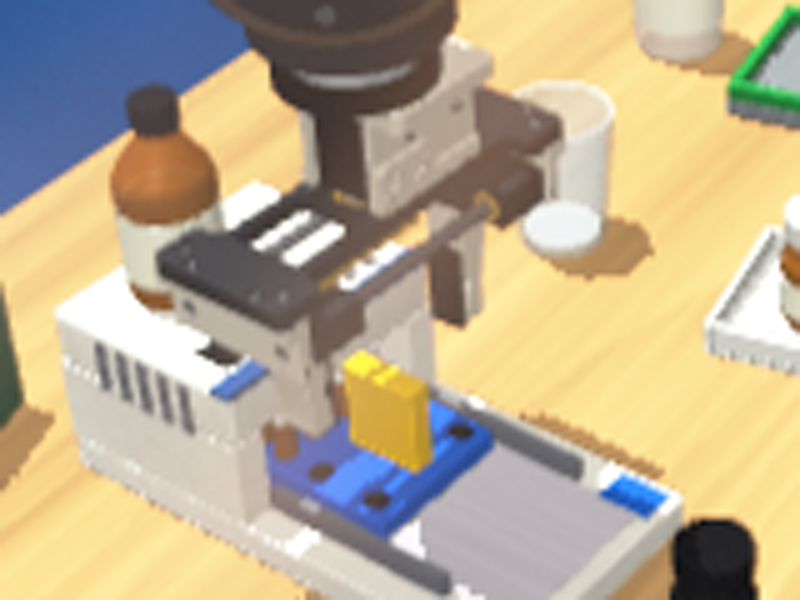

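View pics/w7.png

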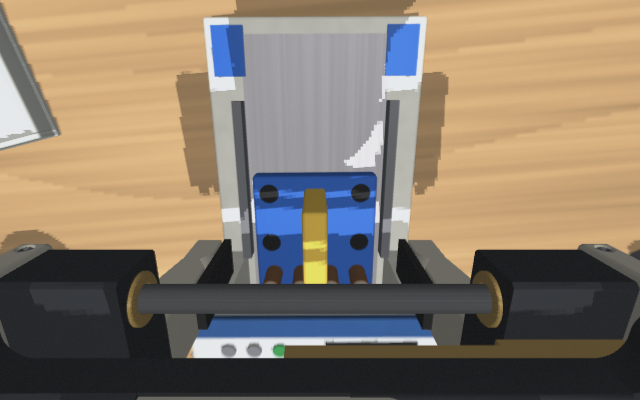

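>>> move_arm:
  jaw: [0,0,0,0]
  offset:
    - [0.0005,0.012,0.001]
    - [0,0.013,0]
    - [0,0.011,0]
    - [0,0,0]
  roll: [0,0,0,0]

```text
t: 13.22
eef_pos: [0.5927, 0.2524, 0.0519]
ee_rot: [-1.569, 0.001, 1.487]
force: [0.3, 0.7, 0.4]
width: 0.0876
```

>>> move_arm:
  jaw: [0.5,0.75,1,1,1]
  offset:
    - [0,0,0]
    - [0,0,0]
    - [0,0,0]
    - [0,0,0]
    - [0,0,0]
  roll: [0,0,0,0,0]
  grip_force: 15

```text
t: 13.85
eef_pos: [0.5932, 0.2528, 0.0531]
ee_rot: [-1.571, -0.0, 1.488]
force: [-0.2, -0.8, 0.7]
width: 0.0433
```

>>> move_arm:
  jaw: [1,1,1]
  offset:
    - [0,0,0]
    - [0,0,0]
    - [0,0,0]
  roll: [0,0,0]
  grip_force: 40

```text
t: 14.22
eef_pos: [0.5932, 0.2527, 0.0531]
ee_rot: [-1.571, 0.0, 1.488]
force: [0.4, -0.6, -2.0]
width: 0.0141
```

Run:
```python
from h import *
look("w8")
from station import arm
s=arm.get_state(); print(s["force"],s["moment"])
```

```text
t 14.225 tcp [0.5932 0.2527 0.0531] xang 1.4876 yaxis [-0. -0. -1.] w 0.014122106064425603
[ 0.03798977 -0.84283158  0.75713691] [-0.20849409  0.0405426   0.01254984]
```

View pics/w8.png

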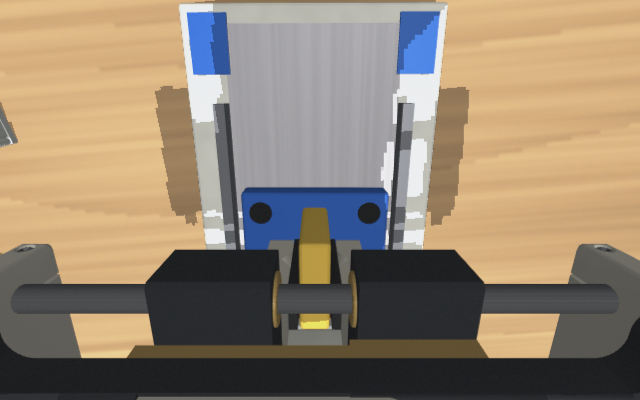

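>>> move_arm:
  jaw: [1,1,1,1,1]
  offset:
    - [0,0,0.004]
    - [0,0,0.007]
    - [0,0,0.008]
    - [0,0,0.008]
    - [0,0,0.008]
  roll: [0,0,0,0,0]

```text
t: 14.9
eef_pos: [0.5576, 0.2557, 0.053]
ee_rot: [-1.571, 0.0, 1.488]
force: [1.8, -0.9, -1.4]
width: 0.0141
```

>>> move_arm:
  jaw: [1,1,1,1,1]
  offset:
    - [0,0,0.01]
    - [0,0,0.01]
    - [0,0,0.01]
    - [0,0,0.008]
    - [0,0,0]
  roll: [0,0,0,0,0]

```text
t: 15.52
eef_pos: [0.5195, 0.2588, 0.0531]
ee_rot: [-1.57, 0.0, 1.488]
force: [0.1, 0.2, -1.1]
width: 0.0136
```

Run:
```python
from h import *
look("w9",["tray_mid"])
from station import arm
s=arm.get_state(); print(s["force"],s["moment"])
f=arm.grab_frame("side"); crop(f,165,170,160,120,5,f"pics/side_u.png")
```

```text
t 15.525 tcp [0.5195 0.2588 0.0531] xang 1.488 yaxis [-0.001 -0.    -1.   ] w 0.01360796477232495
[-1.93296514  0.28556285  0.79899493] [-0.01182009  0.56476212  0.04007275]
```

View pics/side_u.png

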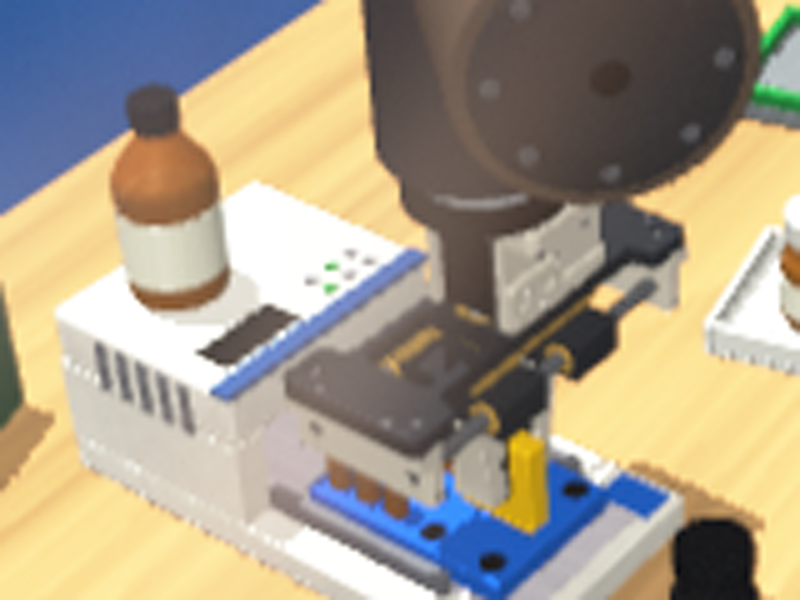

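View pics/w9.png

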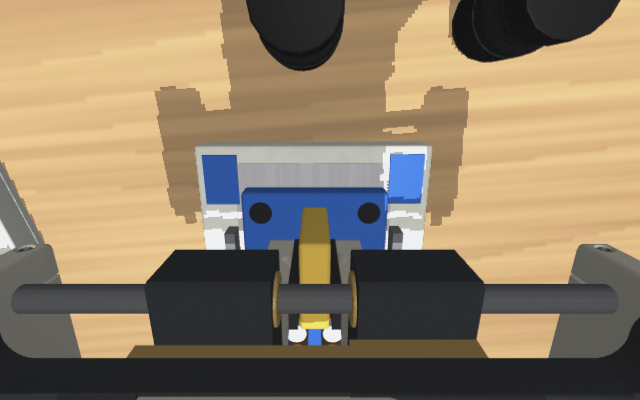

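>>> move_arm:
  jaw: [1,1,1,1,1]
  offset:
    - [0,0,0]
    - [0,-0.003,0]
    - [0,-0.006,0]
    - [0,-0.01,0]
    - [0,0,0]
  roll: [0,0,0,0,0]
  grip_force: 55

```text
t: 16.3
eef_pos: [0.5212, 0.2594, 0.0733]
ee_rot: [-1.572, -0.002, 1.488]
force: [-0.3, 0.4, -4.1]
width: 0.014
```

Run:
```python
from h import *
f,st=look("w10")
print(st["force"],st["moment"])
from station import arm
f=arm.grab_frame("side"); crop(f,165,170,160,120,5,f"pics/side_v.png")
```

```text
t 16.3 tcp [0.5212 0.2594 0.0733] xang 1.4877 yaxis [ 0.002  0.001 -1.   ] w 0.014042938812507216
[-0.32085679  0.42836416 -4.06383205] [0.00213501 0.06179321 0.00947134]
```

View pics/side_v.png

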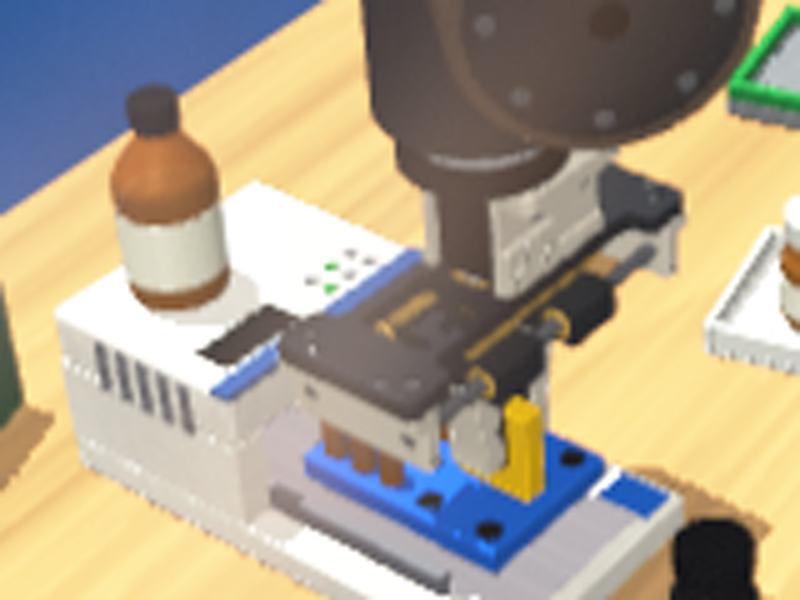

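View pics/w10.png

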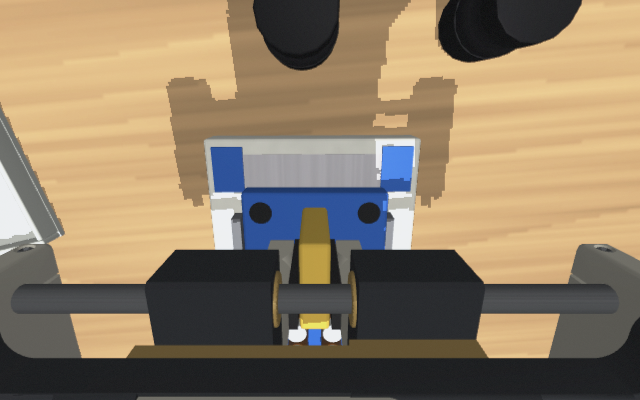

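Run:
```python
from h import *
from station import arm
st=arm.get_state(); f=arm.grab_frame("wrist"); crop(f,225,170,180,90,4.4,"pics/w10c.png")
```

```text
(no output)
```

View pics/w10c.png

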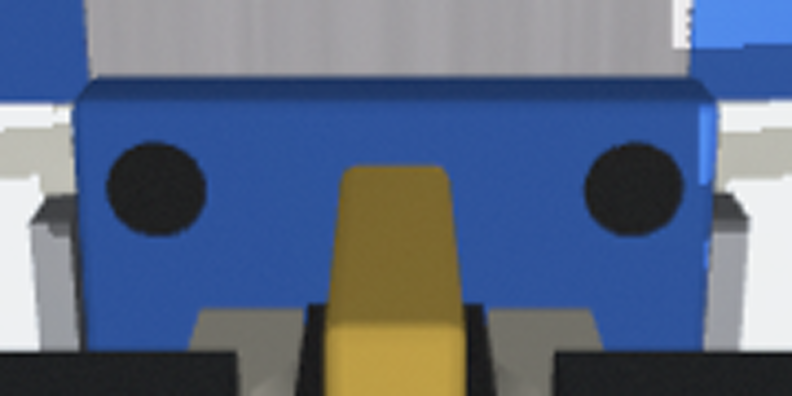

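Run:
```python
from h import *
from station import arm
st=arm.get_state(); f=arm.grab_frame("wrist"); z=st["eef_pos"][2]
r=R.from_euler('xyz',st["ee_rot"]).as_matrix()
g=lambda uv,h:(r.T@(ray(f,(uv[0]/4.4+225-.4,uv[1]/4.4+170-.4),z+h,st)-np.array(st["eef_pos"]))).round(4)
print("top edge",g((76,101),-.019),g((717,101),-.019),"bottom edge",g((96,78),-.033),g((695,78),-.033))
print("bar foot",g((341,168),-.019),g((449,168),-.019),"bar top",g((330,322),.031),g((464,322),.031))
```

```text
top edge [-0.0411  0.019   0.0288] [0.0412 0.019  0.0287] bottom edge [-0.0414  0.033   0.028 ] [0.0412 0.033  0.0279]
bar foot [-0.0072  0.019   0.0196] [0.0069 0.019  0.0196] bar top [-0.0064 -0.031   0.0211] [ 0.0066 -0.031   0.0211]
```

>>> move_arm:
  jaw: [1,1,1,1,1]
  offset:
    - [0,-0.015,0]
    - [0,-0.03,0]
    - [0,-0.035,0]
    - [0,-0.025,0]
    - [0,-0.012,0]
  roll: [0,0,0,0,0]

```text
t: 17.12
eef_pos: [0.521, 0.2593, 0.1914]
ee_rot: [-1.573, -0.002, 1.488]
force: [-0.5, -0.1, -3.8]
width: 0.0136
```

Run:
```python
from h import *
go(.54,-.2197,.19,1.7208)
```

```text
t 17.12 tool shift [-0.4758  0.0005 -0.0586] norm 0.479 roll -0.233 force [-0.5 -0.1 -3.8] w 0.01364434228253088
```

>>> move_arm:
  jaw: [1,1,1,1,1]
  offset:
    - [-0.025,0,-0.003]
    - [-0.045,0,-0.0055]
    - [-0.045,0,-0.0055]
    - [-0.045,0,-0.0055]
    - [-0.045,0,-0.0055]
  roll: [0,0,0,0,0]

```text
t: 17.75
eef_pos: [0.5273, 0.0501, 0.1883]
ee_rot: [-1.569, 0.001, 1.487]
force: [0.4, 0.0, -3.4]
width: 0.0137
```

>>> move_arm:
  jaw: [1,1,1,1,1]
  offset:
    - [-0.045,0,-0.0055]
    - [-0.045,0,-0.0055]
    - [-0.045,0,-0.0055]
    - [-0.045,0,-0.0055]
    - [-0.045,0,-0.0055]
  roll: [0,0,0,0,0]

```text
t: 18.38
eef_pos: [0.5357, -0.176, 0.1882]
ee_rot: [-1.569, -0.0, 1.487]
force: [1.4, 0.8, -4.3]
width: 0.0138
```

>>> move_arm:
  jaw: [1,1,1,1,1]
  offset:
    - [-0.03,0,-0.0045]
    - [-0.016,0,-0.0015]
    - [0,0,0]
    - [0,0,0]
    - [0,0,0]
  roll: [0,0,-0.08,-0.08,-0.073]

```text
t: 19.0
eef_pos: [0.5384, -0.2202, 0.1884]
ee_rot: [-1.569, -0.001, 1.723]
force: [-0.0, 0.6, -3.3]
width: 0.0135
```

Run:
```python
from h import *
look("w11",["nest"])
go(.54,-.2197,.045,1.7208)
```

```text
t 19.0 tcp [ 0.5384 -0.2202  0.1884] xang 1.7231 yaxis [-0.001  0.    -1.   ] w 0.013522936425573368
t 19.1 tool shift [ 0.0002  0.1435 -0.0017] norm 0.144 roll 0.001 force [ 0.8 -0.6 -3. ] w 0.013708459293250503
```

View pics/w11.png

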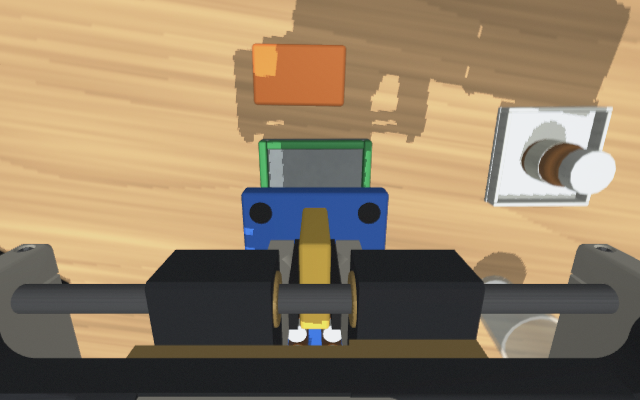

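>>> move_arm:
  jaw: [1,1,1,1,1]
  offset:
    - [0,0.03,-0.0015]
    - [0,0.04,0]
    - [0,0.03,0]
    - [0,0.015,0]
    - [0,0,0]
  roll: [0,0,0,0,0]

```text
t: 19.73
eef_pos: [0.5401, -0.2201, 0.0733]
ee_rot: [-1.569, -0.0, 1.72]
force: [-0.4, -0.1, -2.6]
width: 0.0135
```

Run:
```python
from h import *
from station import arm
f,st=look("w12")
go(.54,-.2197,.045,1.7208)
crop(f,220,100,200,150,4,"pics/w12c.png")
g=arm.grab_frame("side"); crop(g,270,130,150,120,4,"pics/side_w.png")
# expected px of nest rim corners (front end) by estimate
c,s=np.cos(.15),np.sin(.15)
for P in [(-.074,.056),(-.074,-.056),(-.066,.048),(-.066,-.048)]:
    q=[.5716+c*P[0]-s*P[1],-.2149+s*P[0]+c*P[1],.024]; u=proj(f,q,st)[0]; print(P,((u-[220,100]+.37)*4).round(0))
```

```text
t 19.725 tcp [ 0.5401 -0.2201  0.0733] xang 1.7201 yaxis [-0.002  0.    -1.   ] w 0.013481827771657243
t 19.77 tool shift [0.0007 0.0294 0.0009] norm 0.029 roll -0.0 force [-0.1  0.4 -2.8] w 0.013576240991114196
(-0.074, 0.056) [732. 238.]
(-0.074, -0.056) [ 33. 239.]
(-0.066, 0.048) [678. 287.]
(-0.066, -0.048) [ 86. 288.]
```

View pics/w12c.png

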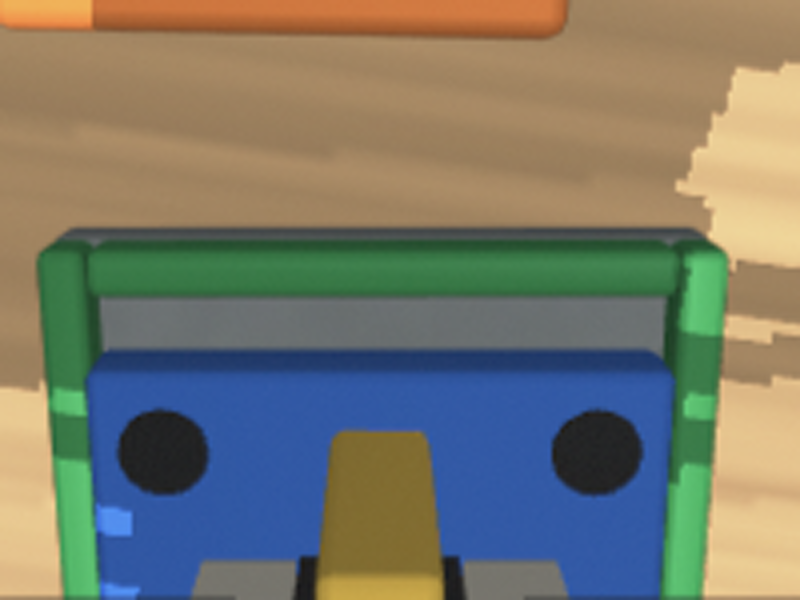

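View pics/side_w.png

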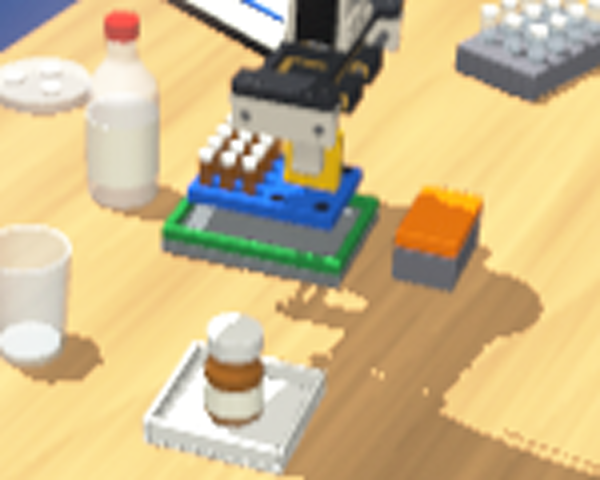

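>>> move_arm:
  jaw: [1,1,1,1,1]
  offset:
    - [0.0003,0.008,0]
    - [0,0.008,0]
    - [0,0.005,0]
    - [0,0.003,0]
    - [0,0,0]
  roll: [0,0,0,0,0]

```text
t: 20.45
eef_pos: [0.5405, -0.2199, 0.0498]
ee_rot: [-1.57, -0.0, 1.721]
force: [-0.4, -0.7, -3.6]
width: 0.0136
```

Run:
```python
from h import *
f,st=look("w13")
go(.54,-.2197,.045,1.7208)
crop(f,220,100,200,150,4,"pics/w13c.png")
```

```text
t 20.45 tcp [ 0.5405 -0.2199  0.0498] xang 1.7206 yaxis [-0.001 -0.    -1.   ] w 0.013573345694146767
t 20.5 tool shift [0.0003 0.005  0.0007] norm 0.005 roll -0.0 force [ 0.  -0.  -4.1] w 0.013837918428862605
```

View pics/w13c.png

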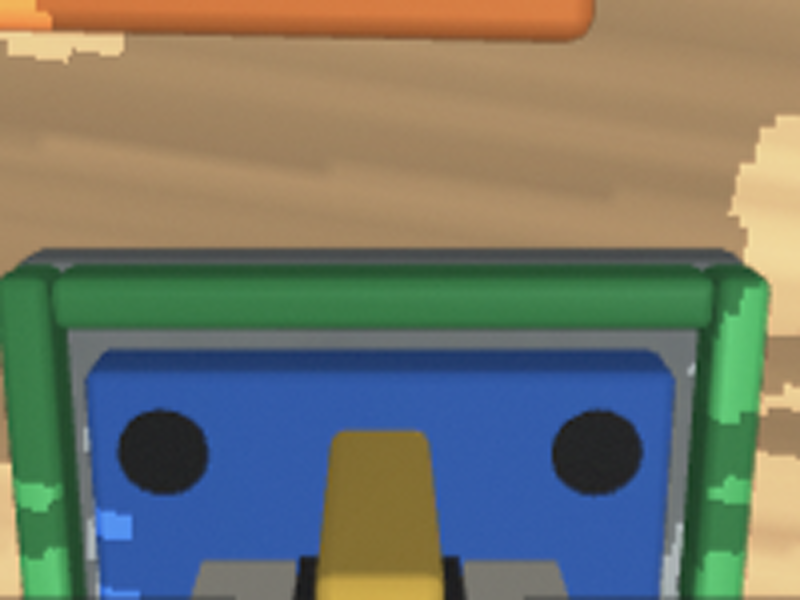

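>>> move_arm:
  jaw: [1,1,1,1,1]
  offset:
    - [0,0.0015,0]
    - [0,0.0012,0]
    - [0,0.001,0]
    - [0,0.0008,0]
    - [0,0,0]
  roll: [0,0,0,0,0]

```text
t: 21.12
eef_pos: [0.5406, -0.2198, 0.0455]
ee_rot: [-1.571, -0.0, 1.721]
force: [-0.4, -0.4, -4.5]
width: 0.0136
```

>>> move_arm:
  jaw: [1,1,1]
  offset:
    - [0,0.0008,0]
    - [0,0,0]
    - [0,0,0]
  roll: [0,0,0]

```text
t: 21.5
eef_pos: [0.5408, -0.2198, 0.045]
ee_rot: [-1.571, 0.0, 1.721]
force: [-0.3, 0.6, 1.7]
width: 0.0133
```

>>> move_arm:
  jaw: [1,1]
  offset:
    - [0,0.0006,0]
    - [0,0,0]
  roll: [0,0]
  grip_force: 20

```text
t: 21.75
eef_pos: [0.5407, -0.2199, 0.045]
ee_rot: [-1.571, 0.0, 1.721]
force: [-3.4, 2.2, 6.5]
width: 0.0136
```

>>> move_arm:
  jaw: [0.8,0.7,0.6,0.5,0.5]
  offset:
    - [0,0,0]
    - [0,0,0]
    - [0,0,0]
    - [0,0,0]
    - [0,0,0]
  roll: [0,0,0,0,0]

```text
t: 22.38
eef_pos: [0.5407, -0.2199, 0.0441]
ee_rot: [-1.571, -0.0, 1.721]
force: [0.6, -0.4, 0.4]
width: 0.0427
```

>>> move_arm:
  jaw: [0.5,0.5,0.5,0.4,0.2]
  offset:
    - [0,-0.01,0]
    - [0,-0.03,0]
    - [0,-0.05,0]
    - [0,-0.05,0]
    - [0,-0.04,0]
  roll: [0,0,0,0,0]

```text
t: 23.0
eef_pos: [0.5409, -0.22, 0.2274]
ee_rot: [-1.573, 0.001, 1.721]
force: [0.8, -0.0, -0.4]
width: 0.0573
```

>>> move_arm:
  jaw: [0,0,0]
  offset:
    - [0,-0.03,0.03]
    - [0,0,0.03]
    - [0,0,0]
  roll: [0,0,0]

```text
t: 23.38
eef_pos: [0.4799, -0.229, 0.2559]
ee_rot: [-1.573, 0.0, 1.72]
force: [0.8, -0.2, -0.4]
width: 0.0854
```

Run:
```python
from h import *
from station import arm
f,st=look("w14",["tray_mid","tray_bar","nest","jar_mid"])
g=arm.grab_frame("side"); crop(g,230,110,200,150,4,"pics/side_x.png")
for t in ["tray_mid","jar_mid","solvent","wash","beaker","tipbox"]:
    for d in arm.landmark_of(g,t): print(t,round(d["p"],2),np.round(d["position"],4))
g=arm.grab_frame("scene"); cv2.imwrite("pics/scene_x.png",g["pixels"])
```

```text
t 23.375 tcp [ 0.4799 -0.229   0.2559] xang 1.7198 yaxis [ 0.002  0.    -1.   ] w 0.08539070674586982
tray_mid 0.7 [ 0.5671 -0.214   0.0428]
tray_bar 0.81 [ 0.5436 -0.2221  0.0651]
jar_mid 0.73 [0.4847 0.0111 0.0393]
jar_mid 0.44 [0.4829 0.0074 0.0023]
tray_mid 0.67 [0.253  0.2912 0.043 ]
tray_mid 0.61 [ 0.5678 -0.2148  0.0418]
jar_mid 0.95 [0.4872 0.0145 0.0419]
jar_mid 0.83 [0.4078 0.3718 0.0311]
jar_mid 0.65 [0.4034 0.2582 0.0351]
jar_mid 0.42 [ 0.5414 -0.2217  0.059 ]
solvent 0.84 [0.7076 0.2638 0.1013]
wash 0.68 [ 0.7106 -0.215  -0.0014]
beaker 0.55 [ 6.52e-01  1.10e-02 -1.00e-04]
tipbox 0.8 [ 0.4417 -0.2436  0.003 ]
```

View pics/w14.png

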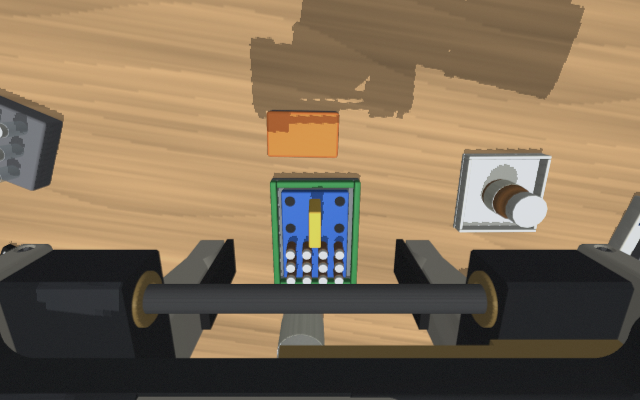

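View pics/side_x.png

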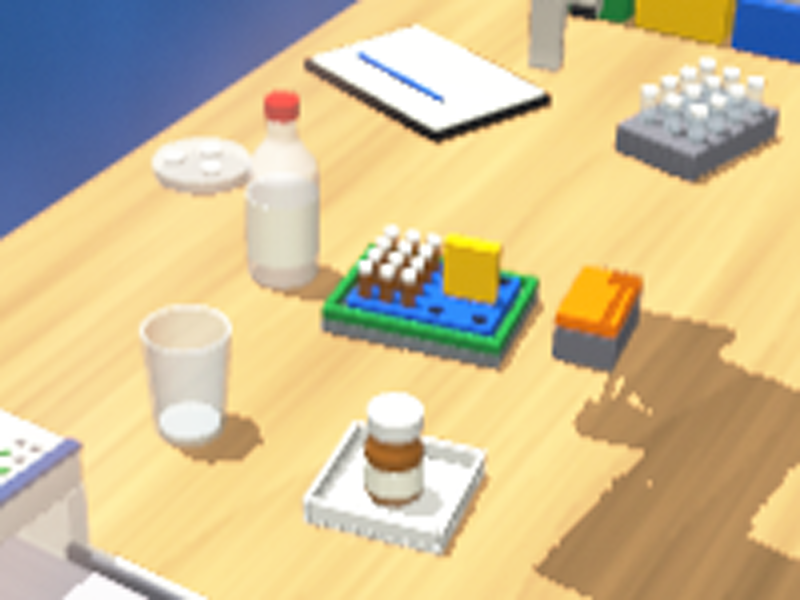

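View pics/scene_x.png

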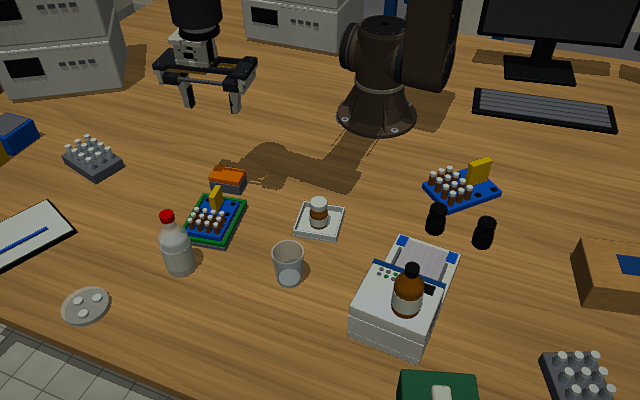

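```bash
python3 -c "
from station import arm
print(arm.job_done())"
```

```text
the job is handed in; nothing more can be done
None
```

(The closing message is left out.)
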